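Jack up the centrifuge's side by its lift lug and hold it there

TASK

One of the bench centrifuge's rubber feet is to be changed: set the small lever jack upright on the bench with its round saddle centred under the round pad of the lift lug, the steel bracket with the stamped triangle on the side of the centrifuge, and let go of it. Then pump the jack's handle by its rubber grip, full strokes, until both feet on the lug's side stand at least 8 mm clear of the bench, and finish while still holding the handle down at the bottom of its stroke, because the load settles back when the handle is let up. Do not shove the centrifuge or lift it by hand, and leave the other things on the bench alone.

Things in the scene. Friction and masses are not known exactly. Their poses are not given: they have to be found in the camera images.
- jack: Lever jack, loose, 1 kg: dark steel base plate 170 x 90 x 8 mm, upright aluminium column 40 (x) by 36 mm (y), top 127 mm above the bench; grip its top 40 mm across the 36 mm. Centre of mass 10 mm from the column axis, on the handle side. Origin under the base on the column axis; z up, +x along the toe with the saddle, -x along the pump handle, whose hinge is at x -34, z 85 mm
- saddle: The jack's round steel saddle, 44 mm across, with the toe and carriage it sits on. Origin: centre of its flat top, in the jack's frame at x 60 mm and, fully down as at the start, z 46 mm; it can rise 36 mm. The carriage behind it reaches 30 mm from the column axis
- pump_handle: The jack's pump handle: steel bar 16 mm wide with a rubber grip at its end. Origin on its hinge axis, handle along its -x, z out of its top
- handle_grip (a point): Point on the pump handle: centre of the flat top of its rubber grip (80 mm long, 30 wide, 18 thick), 130 mm from the hinge axis along the handle and 9 mm above its centre line. The handle rises outwards at 0.30 rad at rest (point 156 mm from the column axis, 132 mm up) and droops 0.15 rad fully down (164 mm, 74 mm up)
- handle_angle (a joint): Pump handle angle, rad: 0 up at rest, where a spring returns it, 0.45 fully down at its stop. A ratchet in the column: a full stroke raises the saddle about 10 mm, 8 mm of which stay when the handle is let up. Pressing the grip takes 2 to 3 N unloaded, 8 to 12 N under the centrifuge's load. The saddle starts 12 mm under the pad, so about three full strokes are needed
- centrifuge: Bench centrifuge, loose on four rubber feet, about 7 kg: cabinet 300 (x) by 340 mm (y), 206 mm tall, front panel on its -x side, lift lug in the middle of its -y side. Origin under its centre on the bench, z up. The jack's toe comes in square to that side, pointing along the centrifuge's +y
- lift_pad: Round rubber pad, 36 mm across, 8 mm thick, under the lift lug. Origin: centre of its underside, 58 mm above the bench at the start, 208 mm to -y of the centrifuge's origin, 38 mm out from the cabinet side. The lug over it is a steel plate 50 mm wide, 8 thick, top 74 mm above the bench, reaching 56 mm out from the cabinet, with a triangle on top
- foot_front (a point): Centre of the underside of the front foot on the lug's side of the centrifuge (115 mm to -x and 135 mm to -y of its origin); on the bench at the start
- foot_rear (a point): Centre of the underside of the rear foot on the lug's side of the centrifuge (115 mm to +x and 135 mm to -y of its origin); on the bench at the start
- tube_rack: Bystander: grey rack of blood tubes with purple caps, 75 x 210 mm, 81 mm tall; origin under its centre
- pipette_beaker: Bystander: clear beaker of white pipettes, 84 mm across, 130 mm tall; origin under its centre
- specimen_pot_a: Bystander: clear specimen pot with a white lid, 43 mm across, 58 mm tall; origin under its centre
- specimen_pot_b: Bystander: another such specimen pot; origin under its centre
- cap_basket: Bystander: small red round basket with caps, 64 mm across, 40 mm tall; origin under its centre
- spare_foot: Bystander: the new rubber foot with its threaded stud, 32 mm across, 34 mm tall; origin under its centre
- spanner: Bystander: steel spanner, 150 mm long, lying flat; origin under its middle

How it is judged:
By the outcome, as a careful person would: the job done as asked, in the order asked, and still so for the second after the job is handed in, while the arm keeps its last pose, push and grip.
It also fails if it takes over 64 s, if anything falls off the work surface, if the arm or the gripper's body presses on something with over 40 N, if the wrist force passes 120 N, or if a joint passes its speed limit or range.

ROBOT

A 6-joint arm with a two-finger parallel gripper is mounted at the origin on the work surface. World frame = base frame: x ahead of the robot, y to its left, z up, the work surface at z = 0. Lengths are in mm, angles in rad, forces in N, time in s.
With the tool pointing down it reaches from about 325 to 850 mm from the base axis. Payload 4.4 kg.
Tool frame: the origin (TCP) lies at the very end of the fingers, on their centre line; the grasp point (between the pads) lies 19 mm behind it; z points along the fingers, y is the line along which they close (so a half turn about z gives the same grasp; the last joint's range is limited). The gripper opens to 94 mm and grips with 3 to 60 N. Pads are 16 mm wide; open, the fingers measure 119 mm over their backs; the gripper's body (75 mm by 177 mm) begins 78 mm behind the grasp point.
Start: joints at [1.119, 0.207, 1.542, -0, 1.393, -0.15], TCP at [170.373, 549.181, 168.347] pointing down, gripper open.
Joint ranges: [-2.73, 2.73], [-0.86, 2.22], [0.23, 2.46], [-1.11, 4.25], [0.08, 2.63], [-2.82, 2.82]. Speed limits (rad/s): [2.79, 2.79, 3.14, 3.14, 3.14, 3.14].

INTERFACE

Orientations are given as a unit quaternion [w, x, y, z].
In Python, from bench import arm, get_image, workorder gives the robot as it stands. The module is installed in compiled form; this text tells all that it offers.
- The arm moves only by the shell command python3 -m inch 'ROWS' [FORCE]. ROWS is JSON, a list of rows, each an object with "linear": the shift along the tool's x, y, z in mm, a list of three; "delta_rot": the turn, a rotation vector about the tool's x, y, z in degrees, a list of three; "grip": the closure, from 0 (fully open) to 1 (shut). A call has exactly 10 rows; each row shifts and turns the commanded pose from where the row before left it, along the tool's axes as they then stand; what a row does not reach is not made up. A row lasts 1/8 s, in which the tool goes at most 62.5 mm and 10.7 degrees, less where a joint would pass 70% of its speed; a pose out of reach is approached as far as the arm can. A call with a gripper value outside its range is refused whole. The fingers move at their own pace and stop on an object; FORCE is the grip in N (left out, the last holds). Time passes only in rows, so rows that do not move let the fingers close, or fill a call up. It gives the time, the measured TCP pose, the force, the opening and the grip force at its end, in the units of the state.
- arm.observe(): the state, without advancing time (a new reading comes with each control period).
- get_image(name): name is "side" or "top"; returns a dict with "pixels" (420x560x3 uint8, red, green, blue), "fov_y" (degrees; the focal length in pixels is half the picture's height over the tangent of half this angle, whatever the lens; pixels are square), "cx", "cy" (the principal point, pixels), "world_from_camera" (4x4, takes a point from camera to world coordinates). Camera axes: x right, y up, looking along -z (the intrinsics and any distortion apply to the point x, -y, -z); pixel columns grow to the right and rows downward; lengths in mm; the calibration is good to about 2 mm. A picture is of the moment at which its call begins. There is no depth.
- workorder.hand_in(): hands the job in; it is judged then, once.
The state is a dict: "clock": time; "joint_positions": joint angles; "qd": joint speeds; "joint_efforts": joint torques, N m; "tcp_pos": TCP position; "eef_rot": TCP orientation; "ft_force": force on the tool from outside, world axes, zero at the start; "torque": the same for the moment, N m; "gripper_width": finger opening in mm; "grasp_force": force on a finger pad.
Only numpy, scipy, OpenCV 4.12 (cv2) and the standard library are available. Lean on these libraries where they do the work, as an engineer would, in place of code of your own. Each camera call takes 0.05 s, during which the arm holds its last target. There are 200 camera calls.

## Working session

There is one attempt and no reset: what is moved stays moved. The work goes in short steps, Python scripts to look and compute and a shell command to move; the robot and the scene stay as the last step left them, time stands still between calls to the robot, and variables do not carry over. Pictures are saved under pics/ and viewed, at most 10 in all, crops included, and the job is handed in when it is done.

```bash
mkdir -p pics
python3 - <<'E'
from bench import arm,get_image
import cv2,json
for n in("side","top"):
    d=get_image(n); cv2.imwrite(f"pics/{n}0.png",d["pixels"][:,:,::-1]); print(n,{k:(v if k!='world_from_camera' else [[round(float(x),4) for x in r] for r in v]) for k,v in d.items() if k!='pixels'})
o=arm.observe();print(o)
E
```

```text
side {'fov_y': 57.16333741733435, 'cx': 282.67826734694523, 'cy': 213.26770265450574, 'world_from_camera': [[-0.3274, 0.8252, -0.4602, 129.6621], [-0.9449, -0.2904, 0.1513, 144.6037], [-0.0088, 0.4844, 0.8748, 913.6731], [0.0, 0.0, 0.0, 1.0]]}
top {'fov_y': 50.81973189566163, 'cx': 276.0340189614772, 'cy': 211.83130277251124, 'world_from_camera': [[0.0274, 0.9989, -0.0382, 528.0606], [-0.9995, 0.0279, 0.0114, 10.0937], [0.0124, 0.0378, 0.9992, 1159.1448], [0.0, 0.0, 0.0, 1.0]]}
{'clock': 0.1, 'joint_positions': array([ 1.11949515e+00,  2.07402518e-01,  1.54280604e+00, -4.86578915e-06,
        1.39352075e+00, -1.50494866e-01]), 'qd': array([ 0.0001253 , -0.00354927, -0.00327261, -0.00190215, -0.00036969,
        0.00130485]), 'joint_efforts': array([-6.50516886e-04, -3.71863317e+01, -2.82294363e+01,  6.99965958e-02,
        3.11305455e-02, -6.91583068e-05]), 'tcp_pos': array([170.01456278, 548.4310236 , 167.27096611]), 'eef_rot': array([-3.14342443e-04,  1.49836235e-01,  9.88710251e-01, -1.02103925e-03]), 'ft_force': array([ 0.28155177,  0.28226038, -0.09150512]), 'torque': array([ 0.00353257, -0.02588686,  0.00666349]), 'grasp_force': 0.0, 'gripper_width': 94.38432556071865}
```

View pics/side0.png

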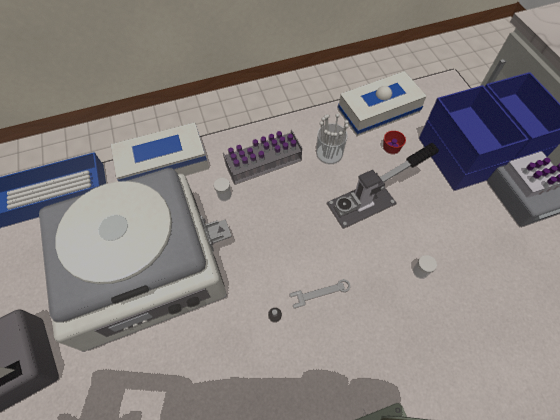

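View pics/top0.png

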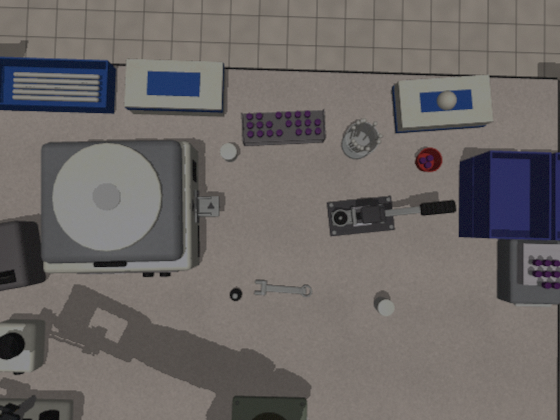

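The side view shows the centrifuge at left with its lug at about (217,231), the jack at (362,195) and its grip at (423,156). In the top view the lug is at (208,206), the saddle at (341,217), the column at (371,213) and the grip at (438,208). I'll zoom in for exact pixels.

```bash
cat > h.py <<'E'
import numpy as np,cv2
from bench import arm,get_image
from scipy.spatial.transform import Rotation as R
def ray(d,u,v):
    f=210/np.tan(np.radians(d["fov_y"]/2)); M=np.array(d["world_from_camera"])
    r=M[:3,:3]@np.array([(u-d["cx"])/f,-(v-d["cy"])/f,-1]); return M[:3,3],r/np.linalg.norm(r)
def plane(d,u,v,z):
    o,r=ray(d,u,v); return o+r*(z-o[2])/r[2]
def tri(d1,p1,d2,p2):
    o1,r1=ray(d1,*p1);o2,r2=ray(d2,*p2)
    s=np.linalg.lstsq(np.c_[r1,-r2],o2-o1,rcond=None)[0]
    a=o1+s[0]*r1;b=o2+s[1]*r2; return (a+b)/2,np.linalg.norm(a-b)
def crop(d,x,y,w,h,W,H):
    return cv2.resize(d["pixels"][y:y+h,x:x+w,::-1],(W,H),interpolation=cv2.INTER_CUBIC)
E
python3 - <<'E'
from h import *
S=get_image("side");T=get_image("top")
a=np.vstack([np.hstack([crop(T,320,180,80,60,400,300),crop(T,180,175,80,60,400,300)]),np.hstack([crop(S,320,160,80,60,400,300),crop(S,180,205,80,60,400,300)])])
cv2.imwrite("pics/c1.png",a)
E
```

```text
(no output)
```

View pics/c1.png

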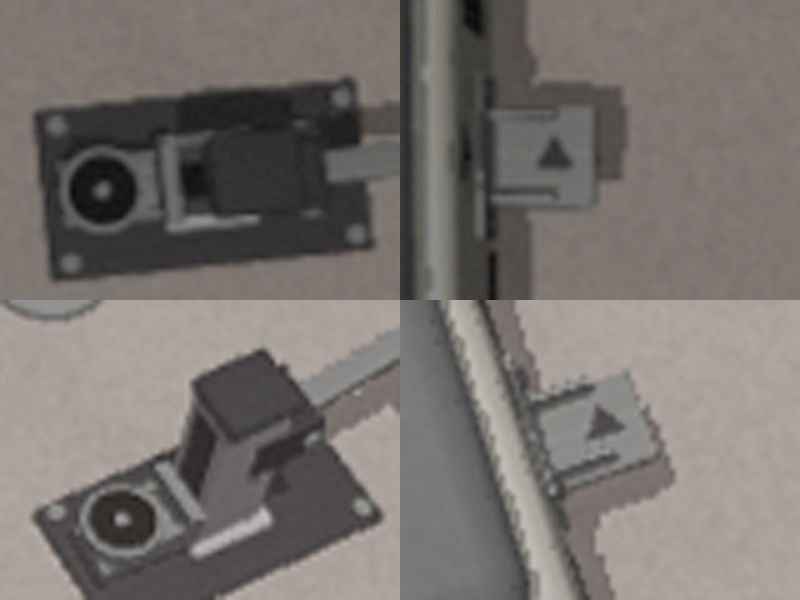

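Run:
```python
from h import *
np.set_printoptions(precision=1,suppress=True)
S=get_image("side");T=get_image("top")
q=lambda c,x,y:((c[0]+.5)/5-.5+x,(c[1]+.5)/5-.5+y)
tj=lambda *c:q(c,320,180); tl=lambda *c:q(c,180,175); sj=lambda *c:q(c,320,160); sl=lambda *c:q(c,180,205)
print("saddle",tri(T,tj(103,189),S,sj(122,219)))
print("lug tri",tri(T,tl(155,157),S,sl(205,124)))
print("lug far",tri(T,tl(197,107),S,sl(230,74)))
print("lug near",tri(T,tl(197,207),S,sl(260,155)))
for c in[(38,112),(352,80),(372,245),(52,280)]: print("base T",plane(T,*tj(*c),8))
for c in[(35,217),(382,220)]: print("base S",plane(S,*sj(*c),8))
for c in[(193,82),(265,50),(307,98),(233,140)]: print("col S",plane(S,*sj(*c),127))
print("col",tri(T,tj(262,170),S,sj(249,92)))
for c in[(90,107),(197,107),(197,207),(90,205)]: print("lugT",plane(T,*tl(*c),74))
print("grip",tri(T,(438,208),S,(423,156)))
# other objects rough
for n,p,z in[("rack",(284,127),70),("beaker",(360,140),120),("potA",(228,152),58),("potB",(386,307),58),("basket",(428,160),40),("foot",(236,295),20),("spanR",(307,290),5),("binTL",(490,152),100),("binBL",(460,236),100),("binL",(460,195),0)]: print(n,plane(T,*p,z))
```

```text
saddle (array([ 560.8, -165.2,   46.4]), np.float64(0.9850009831906821))
lug tri (array([579.1, 157.6,  74.7]), np.float64(1.7540669966343279))
lug far (array([604.6, 138.7,  69.5]), np.float64(1.3132060622816784))
lug near (array([555.2, 136.7,  72.3]), np.float64(1.56418815747788))
base T [ 601.4 -135.9    8. ]
base T [ 622.9 -300.2    8. ]
base T [ 536.8 -312.2    8. ]
base T [ 514.  -145.3    8. ]
base S [ 596.6 -135.4    8. ]
base S [ 532.3 -312.2    8. ]
col S [ 580.9 -201.   127. ]
col S [ 586.5 -242.7  127. ]
col S [ 553.7 -249.6  127. ]
col S [ 543.5 -205.1  127. ]
col (array([ 570. , -227.8,  120.3]), np.float64(0.5459022812894087))
lugT [603.  191.2  74. ]
lugT [604.5 138.8  74. ]
lugT [555.4 137.2  74. ]
lugT [554.9 189.6  74. ]
grip (array([ 587.2, -385.6,  118.8]), np.float64(1.6702259824882484))
rack [781.  -16.3  70. ]
beaker [ 743.8 -196.2  120. ]
potA [716.5 121.8  58. ]
potB [ 341.6 -281.6   58. ]
basket [ 714.2 -387.3   40. ]
foot [355.9  93.6  20. ]
spanR [371.2 -89.1   5. ]
binTL [ 728.1 -516.7  100. ]
binBL [ 522.7 -445.9  100. ]
binL [ 630.4 -487.7    0. ]
```

The jack's column axis is at about (569,-225) with its toe 7.6° off +y. The pad is at about (579,157), with the lug square to within about 1°. I'll rise and align the tool with the jack first.

```bash
cat >> h.py <<'E'
def togo(x,y,z,yaw):  # yaw: angle (deg) of tool y in world, tool down
    o=arm.observe();w,a,b,c=o["eef_rot"];Q=R.from_quat([a,b,c,w])
    t=np.radians(yaw);Y=np.array([np.cos(t),np.sin(t),0]);Z=np.array([0,0,-1.])
    G=R.from_matrix(np.c_[np.cross(Y,Z),Y,Z])
    d=np.array([x,y,z])-o["tcp_pos"]
    np.set_printoptions(precision=1,suppress=True)
    print("t",round(o["clock"],2),"pos",o["tcp_pos"],"lin now-axes",Q.inv().apply(d),"lin goal-axes",G.inv().apply(d),"rot",np.degrees((Q.inv()*G).as_rotvec()),"F",o["ft_force"],"w",o["gripper_width"],o["grasp_force"])
E
python3 -m inch '[{"linear":[0,0,-15],"delta_rot":[0,0,9.3],"grip":0},{"linear":[0,0,-15],"delta_rot":[0,0,9.3],"grip":0},{"linear":[0,0,-15],"delta_rot":[0,0,9.3],"grip":0},{"linear":[0,0,-15],"delta_rot":[0,0,9.3],"grip":0},{"linear":[0,0,-15],"delta_rot":[0,0,9.3],"grip":0},{"linear":[0,0,-15],"delta_rot":[0,0,9.3],"grip":0},{"linear":[0,0,-10],"delta_rot":[0,0,9.3],"grip":0},{"linear":[0,0,0],"delta_rot":[0,0,0],"grip":0},{"linear":[0,0,0],"delta_rot":[0,0,0],"grip":0},{"linear":[0,0,0],"delta_rot":[0,0,0],"grip":0}]' 30
python3 -c "
from h import *
togo(569,-225,250,7.6)"
```

```text
clock: 1.55
tcp_pos: [170.2, 548.8, 267.5]
eef_rot: [0.0, 0.658, 0.753, -0.001]
ft_force: [0.4, 0.1, -0.1]
gripper_width: 94.2
grasp_force: 0.0
t 1.55 pos [170.2 548.8 267.5] lin now-axes [-820.4  291.1   18.3] lin goal-axes [-819.7  293.    17.5] rot [-0.   0.1  0.1] F [ 0.4  0.1 -0.1] w 94.22174122421409 0.0
```

```bash
python3 -m inch '[{"linear":[-41,14.6,0],"delta_rot":[0,0,0],"grip":0},{"linear":[-41,14.6,0],"delta_rot":[0,0,0],"grip":0},{"linear":[-41,14.6,0],"delta_rot":[0,0,0],"grip":0},{"linear":[-41,14.6,0],"delta_rot":[0,0,0],"grip":0},{"linear":[-41,14.6,0],"delta_rot":[0,0,0],"grip":0},{"linear":[-41,14.6,0],"delta_rot":[0,0,0],"grip":0},{"linear":[-41,14.6,0],"delta_rot":[0,0,0],"grip":0},{"linear":[-41,14.6,0],"delta_rot":[0,0,0],"grip":0},{"linear":[-41,14.6,0],"delta_rot":[0,0,0],"grip":0},{"linear":[-41,14.6,0],"delta_rot":[0,0,0],"grip":0}]'
python3 -m inch '[{"linear":[-41,14.6,0],"delta_rot":[0,0,0],"grip":0},{"linear":[-41,14.6,0],"delta_rot":[0,0,0],"grip":0},{"linear":[-41,14.6,0],"delta_rot":[0,0,0],"grip":0},{"linear":[-41,14.6,0],"delta_rot":[0,0,0],"grip":0},{"linear":[-41,14.6,0],"delta_rot":[0,0,0],"grip":0},{"linear":[-41,14.6,0],"delta_rot":[0,0,0],"grip":0},{"linear":[-41,14.6,0],"delta_rot":[0,0,0],"grip":0},{"linear":[-41,14.6,0],"delta_rot":[0,0,0],"grip":0},{"linear":[-41,14.6,0],"delta_rot":[0,0,0],"grip":0},{"linear":[0,0,20],"delta_rot":[0,0,0],"grip":0}]'
python3 -c "
from h import *
togo(569,-225,90,7.6)"
```

```text
clock: 2.8
tcp_pos: [370.0, 161.0, 268.1]
eef_rot: [-0.0, 0.658, 0.753, 0.0]
ft_force: [0.7, 0.1, 0.8]
gripper_width: 94.0
grasp_force: 0.0
clock: 4.05
tcp_pos: [550.8, -189.2, 248.7]
eef_rot: [0.001, 0.659, 0.752, 0.0]
ft_force: [-0.3, 1.0, 0.2]
gripper_width: 93.8
grasp_force: 0.0
t 4.05 pos [ 550.8 -189.2  248.7] lin now-axes [-37.5  13.  158.8] lin goal-axes [-37.9  13.3 158.7] rot [ 0.1  0.1 -0.1] F [-0.3  1.   0.2] w 93.77870269521196 0.0
```

```bash
python3 -m inch '[{"linear":[-38,13,0],"delta_rot":[0,0,0],"grip":0},{"linear":[0,0,35],"delta_rot":[0,0,0],"grip":0},{"linear":[0,0,35],"delta_rot":[0,0,0],"grip":0},{"linear":[0,0,30],"delta_rot":[0,0,0],"grip":0},{"linear":[0,0,30],"delta_rot":[0,0,0],"grip":0},{"linear":[0,0,28],"delta_rot":[0,0,0],"grip":0},{"linear":[0,0,0],"delta_rot":[0,0,0],"grip":0},{"linear":[0,0,0],"delta_rot":[0,0,0],"grip":0},{"linear":[0,0,0],"delta_rot":[0,0,0],"grip":0.3},{"linear":[0,0,0],"delta_rot":[0,0,0],"grip":0.5}]' 45
python3 -c "
from h import *
togo(569,-225,90,7.6)
T=get_image('top');S=get_image('side')
cv2.imwrite('pics/g1.png',np.vstack([crop(T,300,160,160,90,800,300)[:, :],crop(S,310,120,160,90,800,300)]))"
```

```text
clock: 5.3
tcp_pos: [568.1, -222.3, 91.8]
eef_rot: [0.001, 0.658, 0.753, 0.0]
ft_force: [0.7, -0.8, -0.5]
gripper_width: 77.4
grasp_force: 0.0
t 5.3 pos [ 568.1 -222.3   91.8] lin now-axes [-2.8  0.5  1.8] lin goal-axes [-2.8  0.6  1.8] rot [0.1 0.1 0.1] F [ 0.7 -0.8 -0.5] w 77.40765663586582 0.0
```

View pics/g1.png

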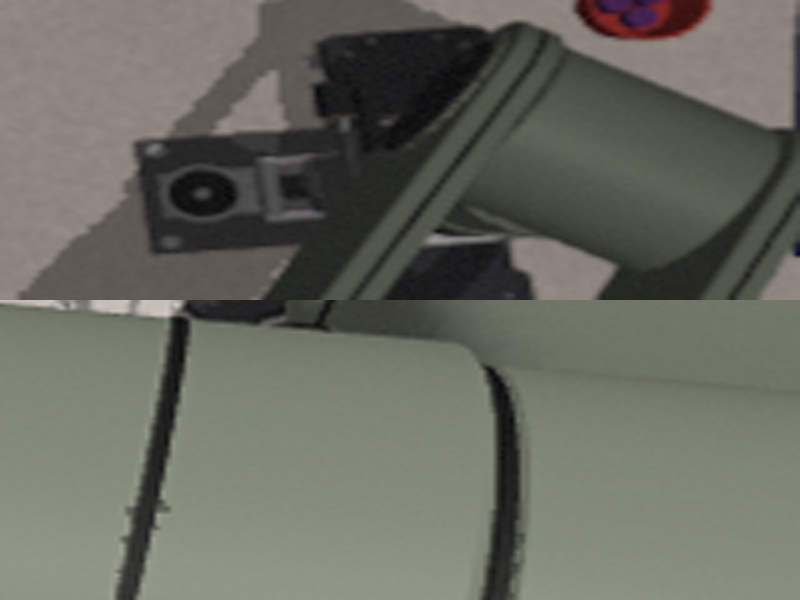

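The arm hides the grasp. The saddle is still in its place, at crop pixel (203,193). Closing and lifting a little.

```bash
python3 -m inch '[{"linear":[-2.5,0.5,1],"delta_rot":[0,0,0],"grip":0.6},{"linear":[0,0,0],"delta_rot":[0,0,0],"grip":0.7},{"linear":[0,0,0],"delta_rot":[0,0,0],"grip":0.8},{"linear":[0,0,0],"delta_rot":[0,0,0],"grip":0.8},{"linear":[0,0,0],"delta_rot":[0,0,0],"grip":0.8},{"linear":[0,0,-2],"delta_rot":[0,0,0],"grip":0.8},{"linear":[0,0,-2],"delta_rot":[0,0,0],"grip":0.8},{"linear":[0,0,-3],"delta_rot":[0,0,0],"grip":0.8},{"linear":[0,0,0],"delta_rot":[0,0,0],"grip":0.8},{"linear":[0,0,0],"delta_rot":[0,0,0],"grip":0.8}]' 45
python3 -c "
from h import *
togo(580.5,60,97,1.1)"
```

```text
clock: 6.65
tcp_pos: [568.0, -224.2, 96.4]
eef_rot: [0.0, 0.658, 0.753, 0.0]
ft_force: [-0.9, -0.3, -0.3]
gripper_width: 18.7
grasp_force: 0.0
t 6.65 pos [ 568.  -224.2   96.4] lin now-axes [280.   50.3  -0.6] lin goal-axes [283.9  17.9  -0.6] rot [0.  0.  6.6] F [-0.9 -0.3 -0.3] w 18.715777950124373 0.0
```

Width 18.7 mm with no force, so the fingers closed on nothing. I'll look before doing anything else.

```bash
python3 -c "
from h import *
T=get_image('top');S=get_image('side')
cv2.imwrite('pics/g2.png',np.hstack([crop(T,300,140,160,120,400,300),crop(S,310,120,160,120,400,300)]))"
```

```text
(no output)
```

View pics/g2.png

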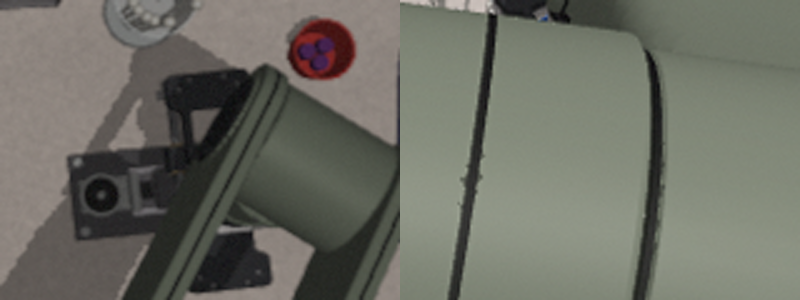

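```bash
python3 -m inch '[{"linear":[0,0,0],"delta_rot":[0,0,0],"grip":0.9},{"linear":[0,0,0],"delta_rot":[0,0,0],"grip":1},{"linear":[0,0,0],"delta_rot":[0,0,0],"grip":1},{"linear":[0,0,0],"delta_rot":[0,0,0],"grip":1},{"linear":[0,0,0],"delta_rot":[0,0,0],"grip":1},{"linear":[0,0,0],"delta_rot":[0,0,0],"grip":1},{"linear":[0,0,0],"delta_rot":[0,0,0],"grip":1},{"linear":[0,0,0],"delta_rot":[0,0,0],"grip":1},{"linear":[0,0,0],"delta_rot":[0,0,0],"grip":1},{"linear":[0,0,0],"delta_rot":[0,0,0],"grip":1}]' 45
python3 - <<'E'
from h import *
o=arm.observe();print(o['joint_efforts'],o['joint_positions'])
E
```

```text
clock: 8.0
tcp_pos: [568.0, -224.2, 96.3]
eef_rot: [0.0, 0.658, 0.753, 0.0]
ft_force: [-0.0, -0.6, -0.1]
gripper_width: 0.5
grasp_force: 0.0
[ 2.67198620e-04 -4.13813388e+01 -2.66804338e+01  4.71382868e-02
  5.84789773e-02 -2.60456028e-05] [-5.17558944e-01  3.45298923e-01  1.52112240e+00  6.70739599e-06
  1.27515907e+00 -6.51383909e-01]
```

The fingers really shut on nothing. I'll look closely around the column.

```bash
python3 -c "
from h import *
T=get_image('top')
i=crop(T,325,165,100,90,800,600).astype(float); cv2.imwrite('pics/g3.png',np.clip(255*(i/255)**.5,0,255))"
```

```text
[ WARN:0@1.416] global loadsave.cpp:1063 imwrite_ Unsupported depth image for selected encoder is fallbacked to CV_8U.
```

View pics/g3.png

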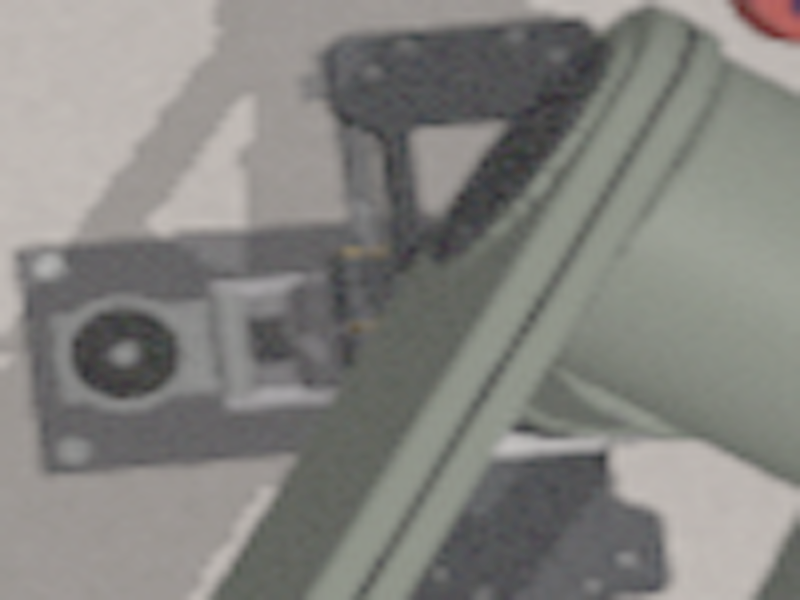

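The closed fingers appear over the column top, as if standing above it. I'll do a gentle touch test downwards.

```bash
python3 -m inch '[{"linear":[0,0,1],"delta_rot":[0,0,0],"grip":1},{"linear":[0,0,1],"delta_rot":[0,0,0],"grip":1},{"linear":[0,0,1],"delta_rot":[0,0,0],"grip":1},{"linear":[0,0,1],"delta_rot":[0,0,0],"grip":1},{"linear":[0,0,1],"delta_rot":[0,0,0],"grip":1},{"linear":[0,0,1],"delta_rot":[0,0,0],"grip":1},{"linear":[0,0,1],"delta_rot":[0,0,0],"grip":1},{"linear":[0,0,1],"delta_rot":[0,0,0],"grip":1},{"linear":[0,0,0],"delta_rot":[0,0,0],"grip":1},{"linear":[0,0,0],"delta_rot":[0,0,0],"grip":1}]' 45
```

```text
clock: 9.3
tcp_pos: [568.0, -224.2, 88.3]
eef_rot: [-0.0, 0.658, 0.753, -0.0]
ft_force: [-0.2, -0.9, 0.8]
gripper_width: 0.1
grasp_force: 0.0
```

Run:
```python
from h import *
np.set_printoptions(precision=1,suppress=True)
T=get_image('top');S=get_image('side');f=lambda d:210/np.tan(np.radians(d["fov_y"]/2))
def proj(d,p):
    M=np.array(d["world_from_camera"]);c=M[:3,:3].T@(np.array(p)-M[:3,3]);return np.array([d["cx"]-f(d)*c[0]/c[2],d["cy"]+f(d)*c[1]/c[2]])
X=np.array([-.132,.991,0]);Y=np.array([.991,.132,0]);t=np.array([568,-224.2,88])
for n,x,y,z in[("tcp",0,0,0),("grasp",0,0,19),("bk+",8,12.5,0),("bk-",8,-12.5,0),("bk+z40",8,12.5,40),("bk-z40",8,-12.5,40)]+[("body%d%d"%(a,b),a*37.5,b*88.5,97) for a in(1,-1) for b in(1,-1)]:
    p=t+x*X+y*Y+[0,0,z];print(n,proj(T,p),proj(S,p))
for c in[(20,18),(20,-18),(-20,18),(-20,-18)]: print("col",proj(T,np.array([568.7,-224.7,127])+c[0]*X+c[1]*Y))
cv2.imwrite('pics/g4.png',crop(T,325,165,100,90,800,600))
g=cv2.cvtColor(T["pixels"],cv2.COLOR_RGB2HSV)[195:222,360:382];print([(int(a[1])+360,int(a[0])+195) for a in np.argwhere((g[...,1]>90)&(g[...,2]>60)&(g[...,0]<35)&(g[...,0]>8))])
```

```text
tcp [367.3 214.8] [366.2 186.2]
grasp [369.1 214.5] [367.5 182. ]
bk+ [363.5 210. ] [360.8 183.7]
bk- [364.7 220.2] [366.2 191.1]
bk+z40 [367.1 209.3] [363.6 174.7]
bk-z40 [368.3 219.9] [369.1 182.3]
body11 [355.7 175.5] [340.2 142.5]
body1-1 [364.6 255.1] [381.5 198.7]
body-11 [389.2 172. ] [366.7 131.5]
body-1-1 [398.3 251.5] [409.6 185.7]
col [361.9 207.2]
col [363.6 222.5]
col [378.8 205.4]
col [380.5 220.7]
[]
```

View pics/g4.png

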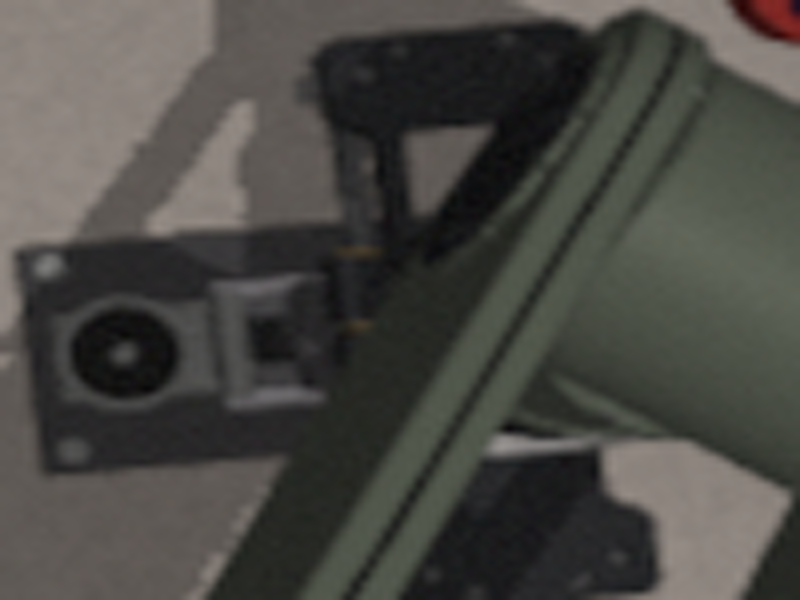

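Still no contact at z 88. I'll continue the touch test in very small steps.

```bash
python3 -m inch '[{"linear":[0,0,0.5],"delta_rot":[0,0,0],"grip":1},{"linear":[0,0,0.5],"delta_rot":[0,0,0],"grip":1},{"linear":[0,0,0.5],"delta_rot":[0,0,0],"grip":1},{"linear":[0,0,0.5],"delta_rot":[0,0,0],"grip":1},{"linear":[0,0,0.5],"delta_rot":[0,0,0],"grip":1},{"linear":[0,0,0.5],"delta_rot":[0,0,0],"grip":1},{"linear":[0,0,0.5],"delta_rot":[0,0,0],"grip":1},{"linear":[0,0,0.5],"delta_rot":[0,0,0],"grip":1},{"linear":[0,0,0.5],"delta_rot":[0,0,0],"grip":1},{"linear":[0,0,0.5],"delta_rot":[0,0,0],"grip":1}]' 45
python3 - <<'E'
from h import *
np.set_printoptions(precision=1,suppress=True)
S=get_image('side');T=get_image('top')
i=np.vstack([crop(S,200,0,280,105,800,300),crop(T,300,140,160,60,800,300)]).astype(float)
cv2.imwrite('pics/g5.png',np.clip(255*(i/255)**.6,0,255).astype(np.uint8))
E
```

```text
clock: 10.65
tcp_pos: [568.1, -224.3, 88.0]
eef_rot: [0.0, 0.658, 0.753, -0.0]
ft_force: [-9.6, 3.9, 22.1]
gripper_width: 0.1
grasp_force: 10.9
```

View pics/g5.png

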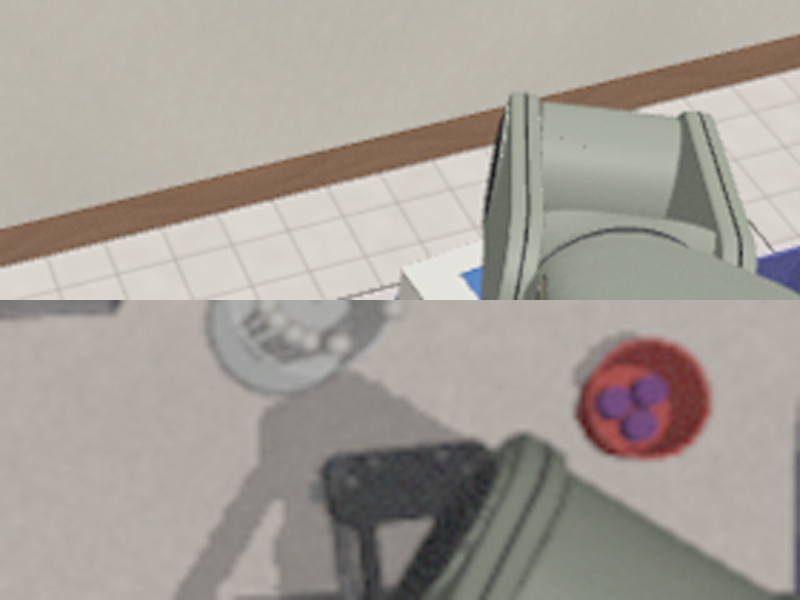

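The fingertips met the column top (127 mm) at a reported z of about 88.5, with 22 N. So the reported TCP height reads about 39 mm low here. I'll back off, open, and grip 39 mm lower.

```bash
python3 -m inch '[{"linear":[0,0,-15],"delta_rot":[0,0,0],"grip":0},{"linear":[0,0,0],"delta_rot":[0,0,0],"grip":0},{"linear":[0,0,0],"delta_rot":[0,0,0],"grip":0},{"linear":[0,0,0],"delta_rot":[0,0,0],"grip":0},{"linear":[0,0,0],"delta_rot":[0,0,0],"grip":0},{"linear":[0,0,0],"delta_rot":[0,0,0],"grip":0},{"linear":[0,0,0],"delta_rot":[0,0,0],"grip":0},{"linear":[0,0,0],"delta_rot":[0,0,0],"grip":0},{"linear":[0,0,0],"delta_rot":[0,0,0],"grip":0},{"linear":[0,0,0],"delta_rot":[0,0,0],"grip":0}]' 45
python3 -m inch '[{"linear":[0,0,12],"delta_rot":[0,0,0],"grip":0},{"linear":[0,0,10],"delta_rot":[0,0,0],"grip":0},{"linear":[0,0,10],"delta_rot":[0,0,0],"grip":0},{"linear":[0,0,10],"delta_rot":[0,0,0],"grip":0},{"linear":[0,0,5],"delta_rot":[0,0,0],"grip":0},{"linear":[0,0,0],"delta_rot":[0,0,0],"grip":0.4},{"linear":[0,0,0],"delta_rot":[0,0,0],"grip":0.7},{"linear":[0,0,0],"delta_rot":[0,0,0],"grip":0.8},{"linear":[0,0,0],"delta_rot":[0,0,0],"grip":0.8},{"linear":[0,0,0],"delta_rot":[0,0,0],"grip":0.8}]' 40
```

```text
clock: 12.0
tcp_pos: [568.0, -224.2, 98.4]
eef_rot: [0.0, 0.658, 0.753, 0.0]
ft_force: [0.1, -1.1, -0.6]
gripper_width: 93.7
grasp_force: 0.0
clock: 13.25
tcp_pos: [568.1, -224.3, 51.6]
eef_rot: [0.0, 0.658, 0.753, 0.0]
ft_force: [0.2, 0.5, -0.2]
gripper_width: 47.4
grasp_force: 0.0
```

```bash
python3 -m inch '[{"linear":[0,0,0],"delta_rot":[0,0,0],"grip":0.8},{"linear":[0,0,0],"delta_rot":[0,0,0],"grip":0.8},{"linear":[0,0,0],"delta_rot":[0,0,0],"grip":0.8},{"linear":[0,0,0],"delta_rot":[0,0,0],"grip":0.8},{"linear":[0,0,0],"delta_rot":[0,0,0],"grip":0.8},{"linear":[0,0,-2],"delta_rot":[0,0,0],"grip":0.8},{"linear":[0,0,-2],"delta_rot":[0,0,0],"grip":0.8},{"linear":[0,0,-3],"delta_rot":[0,0,0],"grip":0.8},{"linear":[0,0,0],"delta_rot":[0,0,0],"grip":0.8},{"linear":[0,0,0],"delta_rot":[0,0,0],"grip":0.8}]' 40
cat >> h.py <<'E'
def saddle(T,u0,v0,z,r=12):
    # centre of the black disc in the top view near (u0,v0), cast on plane z
    g=cv2.cvtColor(T["pixels"],cv2.COLOR_RGB2GRAY)[v0-r:v0+r,u0-r:u0+r]
    g=cv2.resize(g,None,fx=6,fy=6,interpolation=cv2.INTER_CUBIC)
    m=(g<45).astype(np.uint8);n,l,s,c=cv2.connectedComponentsWithStats(m)
    out=[]
    for i in range(1,n):
        if s[i,4]>300: out.append((np.round((c[i]+.5)/6-.5+[u0-r,v0-r],1),s[i,2:5],plane(T,*((c[i]+.5)/6-.5+[u0-r,v0-r]),z)))
    return out
E
python3 - <<'E'
from h import *
togo(580.5,60,58,1.1)
for s in saddle(get_image('top'),341,218,52): print(s)
E
```

```text
clock: 14.5
tcp_pos: [567.7, -224.1, 58.1]
eef_rot: [-0.0, 0.658, 0.753, -0.0]
ft_force: [0.2, 0.3, -9.6]
gripper_width: 36.0
grasp_force: 40.0
t 14.5 pos [ 567.7 -224.1   58.1] lin now-axes [279.8  50.5   0.1] lin goal-axes [283.8  18.2   0.1] rot [-0.  -0.   6.6] F [ 0.2  0.3 -9.6] w 35.95835052207429 39.982534646987915
(array([339., 218.]), array([ 144,  144, 7389], dtype=int32), array([ 559.3, -160.9,   52. ]))
(array([340.4, 217.7]), array([  83,   82, 4869], dtype=int32), array([ 560. , -164.5,   52. ]))
```

The jack is held: width 36.0 mm and 9.6 N of weight. Moving to just short of the lug.

```bash
python3 -m inch '[{"linear":[0,0,0],"delta_rot":[0,0,3.3],"grip":0.8},{"linear":[0,0,0],"delta_rot":[0,0,3.3],"grip":0.8},{"linear":[20,1.2,0],"delta_rot":[0,0,0],"grip":0.8},{"linear":[40,2.6,0],"delta_rot":[0,0,0],"grip":0.8},{"linear":[50,3.2,0],"delta_rot":[0,0,0],"grip":0.8},{"linear":[50,3.2,0],"delta_rot":[0,0,0],"grip":0.8},{"linear":[50,3.2,0],"delta_rot":[0,0,0],"grip":0.8},{"linear":[40,2.6,0],"delta_rot":[0,0,0],"grip":0.8},{"linear":[20,1.2,0],"delta_rot":[0,0,0],"grip":0.8},{"linear":[14,1,0],"delta_rot":[0,0,0],"grip":0.8}]'
python3 - <<'E'
from h import *
togo(580.5,97,58,1.1)
T=get_image('top');S=get_image('side')
for s in saddle(T,223,205,52,10): print(s)
cv2.imwrite('pics/p1.png',np.vstack([crop(T,180,160,120,90,400,300),crop(S,180,180,120,90,400,300)]))
E
```

```text
clock: 15.8
tcp_pos: [580.7, 61.3, 58.4]
eef_rot: [0.0, 0.7, 0.714, -0.0]
ft_force: [0.3, -0.8, -9.4]
gripper_width: 35.5
grasp_force: 40.0
t 15.8 pos [580.7  61.3  58.4] lin now-axes [35.7  0.6  0.4] lin goal-axes [35.7  0.5  0.4] rot [-0.   0.   0.1] F [ 0.3 -0.8 -9.4] w 35.54619186165604 39.991058707237244
```

View pics/p1.png

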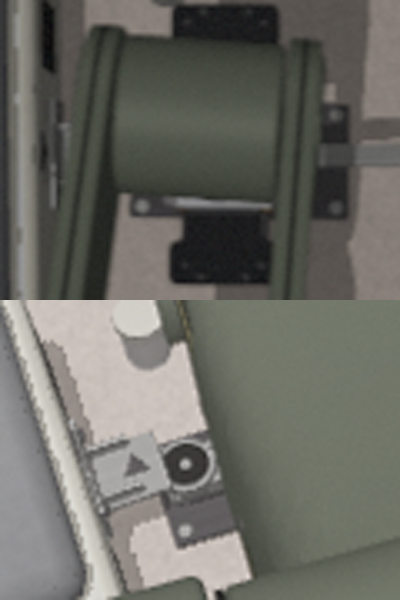

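The side crop shows the saddle just short of the lug. The disc centre is at about (185,163) in that crop and the triangle at about (136,164), roughly on one line. Computing their offset with the same camera.

Run:
```python
from h import *
np.set_printoptions(precision=1,suppress=True)
T=get_image('top');S=get_image('side')
q=lambda x,y:((x+.5)/(10/3)-.5+180,(y+.5)/(10/3)-.5+180)
print("saddle",plane(S,*q(185.5,163.5),53),"tri",plane(S,*q(136,165),74))
for s in saddle(S,235,228,53,10): print(s)
print("lug corners",plane(S,*q(150,133),74),plane(S,*q(170,188),74))
t=lambda x,y:((x+.5)/(10/3)-.5+180,(y+.5)/(10/3)-.5+160)
print("base T",plane(T,*t(131,215),15),plane(T,*t(347,218),15),plane(T,*t(347,102),15))
```

```text
saddle [580.1 121.9  53. ] tri [580. 157.  74.]
lug corners [602.3 140.5  74. ] [553.7 138.4  74. ]
base T [535.8 143.6  15. ] [538.1 -23.9  15. ] [628.3 -21.4  15. ]
```

```bash
python3 -m inch '[{"linear":[9,0.1,0],"delta_rot":[0,0,0],"grip":0.8},{"linear":[9,0.1,0],"delta_rot":[0,0,0],"grip":0.8},{"linear":[9,0.1,0],"delta_rot":[0,0,0],"grip":0.8},{"linear":[8.4,0,0],"delta_rot":[0,0,0],"grip":0.8},{"linear":[0,0,0],"delta_rot":[0,0,0],"grip":0.8},{"linear":[0,0,2.5],"delta_rot":[0,0,0],"grip":0.8},{"linear":[0,0,2.5],"delta_rot":[0,0,0],"grip":0.8},{"linear":[0,0,1],"delta_rot":[0,0,0],"grip":0.8},{"linear":[0,0,0.8],"delta_rot":[0,0,0],"grip":0.8},{"linear":[0,0,0],"delta_rot":[0,0,0],"grip":0.8}]'
python3 - <<'E'
from h import *
togo(580.5,97,51.5,1.1)
E
```

```text
clock: 17.25
tcp_pos: [580.6, 95.3, 51.7]
eef_rot: [0.0, 0.701, 0.714, -0.0]
ft_force: [-0.8, -0.6, -10.0]
gripper_width: 35.8
grasp_force: 40.0
t 17.25 pos [580.6  95.3  51.7] lin now-axes [ 1.7 -0.   0.2] lin goal-axes [ 1.7 -0.   0.2] rot [ 0.  0. -0.] F [ -0.8  -0.6 -10. ] w 35.773858189228875 39.99276638031006
```

```bash
python3 -m inch '[{"linear":[1.5,0,0],"delta_rot":[0,0,0],"grip":0.8},{"linear":[0,0,0.4],"delta_rot":[0,0,0],"grip":0.8},{"linear":[0,0,0.4],"delta_rot":[0,0,0],"grip":0.8},{"linear":[0,0,0],"delta_rot":[0,0,0],"grip":0.7},{"linear":[0,0,0],"delta_rot":[0,0,0],"grip":0.5},{"linear":[0,0,0],"delta_rot":[0,0,0],"grip":0.2},{"linear":[0,0,0],"delta_rot":[0,0,0],"grip":0},{"linear":[0,0,0],"delta_rot":[0,0,0],"grip":0},{"linear":[0,0,0],"delta_rot":[0,0,0],"grip":0},{"linear":[0,0,0],"delta_rot":[0,0,0],"grip":0}]'
python3 - <<'E'
from h import *
togo(583.5,-60,113,1.1)
E
```

```text
clock: 18.5
tcp_pos: [580.5, 97.0, 50.7]
eef_rot: [0.0, 0.7, 0.714, -0.0]
ft_force: [0.3, 0.5, 0.7]
gripper_width: 91.9
grasp_force: 0.0
t 18.5 pos [580.5  97.   50.7] lin now-axes [-157.     0.1  -62.3] lin goal-axes [-157.    -0.   -62.3] rot [-0.  0. -0.] F [0.3 0.5 0.7] w 91.93081570508608 0.0
```

```bash
python3 -m inch '[{"linear":[0,0,-30],"delta_rot":[0,0,0],"grip":0},{"linear":[0,0,-40],"delta_rot":[0,0,0],"grip":0},{"linear":[0,0,-20],"delta_rot":[0,0,0],"grip":0.3},{"linear":[-30,0,0],"delta_rot":[0,0,0],"grip":1},{"linear":[-50,0,0],"delta_rot":[0,0,0],"grip":1},{"linear":[-50,0,0],"delta_rot":[0,0,0],"grip":1},{"linear":[-30,0,0],"delta_rot":[0,0,0],"grip":1},{"linear":[0,0,15],"delta_rot":[0,0,0],"grip":1},{"linear":[0,0,12],"delta_rot":[0,0,0],"grip":1},{"linear":[0,0,0],"delta_rot":[0,0,0],"grip":1}]'
python3 - <<'E'
from h import *
togo(583.5,-63,105,1.1)
T=get_image('top');S=get_image('side')
i=np.vstack([crop(T,180,160,160,80,600,300),crop(S,180,140,160,80,600,300)]).astype(float)
cv2.imwrite('pics/p2.png',np.clip(255*(i/255)**.7,0,255).astype(np.uint8))
E
```

```text
clock: 19.75
tcp_pos: [581.7, -61.3, 111.4]
eef_rot: [-0.002, 0.7, 0.714, -0.001]
ft_force: [-0.1, -0.5, -0.3]
gripper_width: 17.5
grasp_force: 0.0
t 19.75 pos [581.7 -61.3 111.4] lin now-axes [-1.8  1.8  6.4] lin goal-axes [-1.8  1.8  6.4] rot [-0.2 -0.1  0.1] F [-0.1 -0.5 -0.3] w 17.466905584472322 0.0
```

View pics/p2.png

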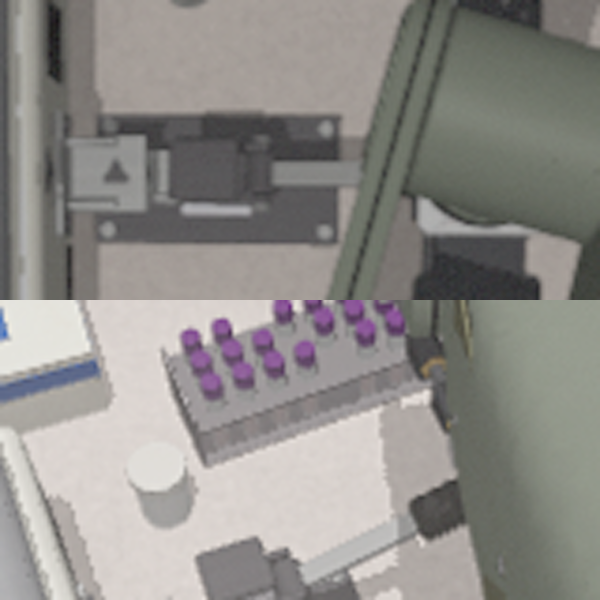

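The top crop shows the jack upright under the lug, with base corners at about (97,243), (338,243) and (340,114). The lug plate spans rows 137 to 212. Checking the numbers.

Run:
```python
from h import *
np.set_printoptions(precision=1,suppress=True)
T=get_image('top')
t=lambda x,y:((x+.5)/3.75-.5+180,(y+.5)/3.75-.5+160)
for c in[(97,243),(338,243),(340,114),(97,114)]: print("base",plane(T,*t(*c),8))
for c in[(147,137),(147,211),(116,174)]: print("lug",plane(T,*t(*c),74))
```

```text
base [534.2 179.3   8. ]
base [538.8  12.4   8. ]
base [628.5  13.5   8. ]
base [623.7 182.3   8. ]
lug [604.1 139.2  74. ]
lug [555.6 137.7  74. ]
lug [579.2 158.7  74. ]
```

The saddle is within about 1 mm of the pad centre. Starting the first stroke.

```bash
python3 -m inch '[{"linear":[-2,1.8,2],"delta_rot":[0,0,0],"grip":1},{"linear":[0,0,7],"delta_rot":[0,0,0],"grip":1},{"linear":[0,0,7],"delta_rot":[0,0,0],"grip":1},{"linear":[0,0,7],"delta_rot":[0,0,0],"grip":1},{"linear":[0,0,7],"delta_rot":[0,0,0],"grip":1},{"linear":[0,0,7],"delta_rot":[0,0,0],"grip":1},{"linear":[0,0,7],"delta_rot":[0,0,0],"grip":1},{"linear":[0,0,7],"delta_rot":[0,0,0],"grip":1},{"linear":[0,0,7],"delta_rot":[0,0,0],"grip":1},{"linear":[0,0,0],"delta_rot":[0,0,0],"grip":1}]' 30
python3 - <<'E'
from h import *
togo(583.5,-63,35,1.1)
E
```

```text
clock: 21.15
tcp_pos: [584.9, -64.7, 54.9]
eef_rot: [-0.001, 0.701, 0.714, -0.0]
ft_force: [0.1, -1.8, 2.6]
gripper_width: 0.7
grasp_force: 1.1
t 21.15 pos [584.9 -64.7  54.9] lin now-axes [ 1.7 -1.3 19.9] lin goal-axes [ 1.7 -1.3 19.9] rot [-0.1 -0.  -0. ] F [ 0.1 -1.8  2.6] w 0.6521468625698514 1.0738894317182712
```

```bash
python3 -m inch '[{"linear":[0,0,5],"delta_rot":[0,0,0],"grip":1},{"linear":[0,0,5],"delta_rot":[0,0,0],"grip":1},{"linear":[0,0,4],"delta_rot":[0,0,0],"grip":1},{"linear":[0,0,3],"delta_rot":[0,0,0],"grip":1},{"linear":[0,0,1],"delta_rot":[0,0,0],"grip":1},{"linear":[0,0,0.6],"delta_rot":[0,0,0],"grip":1},{"linear":[0,0,0.6],"delta_rot":[0,0,0],"grip":1},{"linear":[0,0,0],"delta_rot":[0,0,0],"grip":1},{"linear":[0,0,0],"delta_rot":[0,0,0],"grip":1},{"linear":[0,0,0],"delta_rot":[0,0,0],"grip":1}]' 30
```

```text
clock: 22.4
tcp_pos: [585.3, -64.9, 38.0]
eef_rot: [-0.0, 0.7, 0.714, -0.0]
ft_force: [-3.8, -0.4, 11.6]
gripper_width: 0.8
grasp_force: 5.3
```

The first stroke is at its stop (11.6 N at z 38). Letting the handle up, then the second stroke.

```bash
python3 -m inch '[{"linear":[0,0,-10],"delta_rot":[0,0,0],"grip":1},{"linear":[0,0,-13],"delta_rot":[0,0,0],"grip":1},{"linear":[0,0,-13],"delta_rot":[0,0,0],"grip":1},{"linear":[0,0,-13],"delta_rot":[0,0,0],"grip":1},{"linear":[0,0,-13],"delta_rot":[0,0,0],"grip":1},{"linear":[0,0,0],"delta_rot":[0,0,0],"grip":1},{"linear":[0,0,0],"delta_rot":[0,0,0],"grip":1},{"linear":[0,0,7],"delta_rot":[0,0,0],"grip":1},{"linear":[0,0,7],"delta_rot":[0,0,0],"grip":1},{"linear":[0,0,7],"delta_rot":[0,0,0],"grip":1}]' 30
python3 -m inch '[{"linear":[0,0,7],"delta_rot":[0,0,0],"grip":1},{"linear":[0,0,7],"delta_rot":[0,0,0],"grip":1},{"linear":[0,0,7],"delta_rot":[0,0,0],"grip":1},{"linear":[0,0,7],"delta_rot":[0,0,0],"grip":1},{"linear":[0,0,6],"delta_rot":[0,0,0],"grip":1},{"linear":[0,0,4],"delta_rot":[0,0,0],"grip":1},{"linear":[0,0,2],"delta_rot":[0,0,0],"grip":1},{"linear":[0,0,1],"delta_rot":[0,0,0],"grip":1},{"linear":[0,0,0],"delta_rot":[0,0,0],"grip":1},{"linear":[0,0,0],"delta_rot":[0,0,0],"grip":1}]' 30
```

```text
clock: 23.65
tcp_pos: [585.2, -65.4, 76.9]
eef_rot: [0.0, 0.701, 0.714, -0.0]
ft_force: [-0.2, -1.3, 4.2]
gripper_width: 0.5
grasp_force: 1.5
clock: 24.9
tcp_pos: [585.5, -66.7, 38.2]
eef_rot: [0.001, 0.7, 0.714, -0.001]
ft_force: [-3.5, -4.9, 12.4]
gripper_width: 0.2
grasp_force: 6.3
```

```bash
python3 -m inch '[{"linear":[0,0,1],"delta_rot":[0,0,0],"grip":1},{"linear":[0,0,0.8],"delta_rot":[0,0,0],"grip":1},{"linear":[0,0,0],"delta_rot":[0,0,0],"grip":1},{"linear":[0,0,-12],"delta_rot":[0,0,0],"grip":1},{"linear":[0,0,-13],"delta_rot":[0,0,0],"grip":1},{"linear":[0,0,-13],"delta_rot":[0,0,0],"grip":1},{"linear":[0,0,-13],"delta_rot":[0,0,0],"grip":1},{"linear":[0,0,-13],"delta_rot":[0,0,0],"grip":1},{"linear":[0,0,0],"delta_rot":[0,0,0],"grip":1},{"linear":[0,0,0],"delta_rot":[0,0,0],"grip":1}]' 30
python3 -m inch '[{"linear":[0,0,7],"delta_rot":[0,0,0],"grip":1},{"linear":[0,0,7],"delta_rot":[0,0,0],"grip":1},{"linear":[0,0,7],"delta_rot":[0,0,0],"grip":1},{"linear":[0,0,7],"delta_rot":[0,0,0],"grip":1},{"linear":[0,0,7],"delta_rot":[0,0,0],"grip":1},{"linear":[0,0,7],"delta_rot":[0,0,0],"grip":1},{"linear":[0,0,7],"delta_rot":[0,0,0],"grip":1},{"linear":[0,0,7],"delta_rot":[0,0,0],"grip":1},{"linear":[0,0,5],"delta_rot":[0,0,0],"grip":1},{"linear":[0,0,3],"delta_rot":[0,0,0],"grip":1}]' 30
python3 -m inch '[{"linear":[0,0,1],"delta_rot":[0,0,0],"grip":1},{"linear":[0,0,1],"delta_rot":[0,0,0],"grip":1},{"linear":[0,0,0],"delta_rot":[0,0,0],"grip":1},{"linear":[0,0,0],"delta_rot":[0,0,0],"grip":1},{"linear":[0,0,0],"delta_rot":[0,0,0],"grip":1},{"linear":[0,0,0],"delta_rot":[0,0,0],"grip":1},{"linear":[0,0,0],"delta_rot":[0,0,0],"grip":1},{"linear":[0,0,0],"delta_rot":[0,0,0],"grip":1},{"linear":[0,0,0],"delta_rot":[0,0,0],"grip":1},{"linear":[0,0,0],"delta_rot":[0,0,0],"grip":1}]' 30
```

```text
clock: 26.15
tcp_pos: [585.7, -65.2, 98.8]
eef_rot: [0.0, 0.7, 0.714, 0.0]
ft_force: [1.7, -0.0, 1.2]
gripper_width: 0.1
grasp_force: 0.8
clock: 27.4
tcp_pos: [587.4, -68.9, 37.3]
eef_rot: [0.003, 0.7, 0.714, -0.001]
ft_force: [-4.6, -8.1, 20.1]
gripper_width: 0.7
grasp_force: 10.6
clock: 28.65
tcp_pos: [587.4, -68.9, 37.2]
eef_rot: [0.004, 0.7, 0.714, -0.001]
ft_force: [-5.8, -6.1, 21.5]
gripper_width: 0.3
grasp_force: 10.8
```

The third stroke is firmly on its stop (21 N). Measuring how far the lug has risen from the start pictures.

```bash
cat > rise.py <<'E'
from h import *
np.set_printoptions(precision=1,suppress=True)
D={n:get_image(n) for n in("top","side")};P={}
for n,(x,y) in{"top":(210,206),"side":(220,230)}.items():
    a=cv2.imread(f"pics/{n}0.png",0);b=cv2.cvtColor(D[n]["pixels"],cv2.COLOR_RGB2GRAY);k=8
    up=lambda i,r:cv2.resize(i[y-r:y+r,x-r:x+r],None,fx=k,fy=k,interpolation=cv2.INTER_CUBIC)
    m=cv2.matchTemplate(up(b,20),up(a,9),cv2.TM_CCOEFF_NORMED);_,s,_,l=cv2.minMaxLoc(m)
    P[n]=((x,y),(x+l[0]/k-11,y+l[1]/k-11));print(n,"shift",l[0]/k-11,l[1]/k-11,"score",round(s,2))
# before: the two patch centres need not be one point, so use the triangle at start plus the shifts
t0=(180+155.5/5-.5,175+157.5/5-.5);s0=(180+205.5/5-.5,205+124.5/5-.5)
sh=lambda p,n:(p[0]+P[n][1][0]-P[n][0][0],p[1]+P[n][1][1]-P[n][0][1])
a=tri(D["top"],t0,D["side"],s0)[0];b=tri(D["top"],sh(t0,"top"),D["side"],sh(s0,"side"))[0]
print("before",a,"now",b,"rise",b-a,"feet",(b-a)[2]*270/343)
E
python3 rise.py
```

```text
top shift -2.0 0.0 score 0.92
side shift -2.875 4.5 score -0.07
before [579.1 157.6  74.7] now [580.2 166.7  53.6] rise [  1.2   9.1 -21.1] feet -16.571637616797176
```

The side view of the lug is covered by the arm, so that match is invalid. In the top view I'll check instead whether the jack base or the centrifuge slid.

```bash
cat > chk.py <<'E'
from h import *
np.set_printoptions(precision=1,suppress=True)
T=get_image("top");S=get_image("side");b=cv2.cvtColor(T["pixels"],cv2.COLOR_RGB2GRAY);p=cv2.imread("pics/p2.png",0)[:300]
up=cv2.cvtColor(np.clip(255*(crop(T,180,160,160,80,600,300)/255.)**.7,0,255).astype(np.uint8),cv2.COLOR_BGR2GRAY)
def m(ref,cur,x,y,w,h,r,k,n):
    t=ref[y:y+h,x:x+w];c=cur[max(y-r,0):y+h+r,max(x-r,0):x+w+r];_,s,_,l=cv2.minMaxLoc(cv2.matchTemplate(c,t,cv2.TM_CCOEFF_NORMED))
    print(n,"px shift",((l[0]-min(r,x))/k,(l[1]-min(r,y))/k),round(s,2))
for n,x,y,w,h in[("base far left",98,215,40,34),("base near left",300,215,60,34),("column",165,135,80,65),("lug",90,130,62,85)]: m(p,up,x,y,w,h,20,3.75,n)
a=cv2.imread("pics/top0.png",0);U=lambda i:cv2.resize(i,None,fx=4,fy=4,interpolation=cv2.INTER_CUBIC)
for n,x,y,w,h in[("lid hub",90,180,34,34),("cab left front",40,250,40,30),("cab left back",36,135,40,30),("cab right front",165,245,40,30),("cab right back",165,135,40,25)]: m(U(a),U(b),x*4,y*4,w*4,h*4,24,4,n)
a=cv2.imread("pics/side0.png",0);b=cv2.cvtColor(S["pixels"],cv2.COLOR_RGB2GRAY)
for n,x,y,w,h in[("S lid hub",95,210,36,36),("S left front",45,305,40,40),("S right back",170,165,30,40),("S right front",195,255,40,50),("S front mid",100,285,50,20)]: m(U(a),U(b),x*4,y*4,w*4,h*4,24,4,n)
E
python3 chk.py
```

```text
base far left px shift (0.0, 0.0) 0.99
base near left px shift (0.26666666666666666, 0.26666666666666666) 0.9
column px shift (-0.26666666666666666, -0.26666666666666666) 0.92
lug px shift (-1.8666666666666667, 0.0) 0.96
lid hub px shift (-4.25, -0.5) 0.94
cab left front px shift (-2.0, 0.0) 0.98
cab left back px shift (-3.25, -0.25) 0.99
cab right front px shift (-2.75, 0.25) 0.95
cab right back px shift (-3.5, -1.0) 0.97
S lid hub px shift (-4.75, 0.0) 0.94
S left front px shift (-0.75, 0.5) 0.93
S right back px shift (-3.0, -0.5) 0.68
S right front px shift (4.0, -2.25) 0.28
S front mid px shift (-4.25, 0.5) 0.99
```

The jack base has not moved. The lid hub and lug shifts both fit a pure tilt of 0.036 to 0.038 rad, so the feet on the lug side are about 9.6 to 10.2 mm clear. One slight extra press will confirm the handle is on its stop.

```bash
python3 -m inch '[{"linear":[0,0,0.5],"delta_rot":[0,0,0],"grip":1},{"linear":[0,0,0.5],"delta_rot":[0,0,0],"grip":1},{"linear":[0,0,0],"delta_rot":[0,0,0],"grip":1},{"linear":[0,0,0],"delta_rot":[0,0,0],"grip":1},{"linear":[0,0,0],"delta_rot":[0,0,0],"grip":1},{"linear":[0,0,0],"delta_rot":[0,0,0],"grip":1},{"linear":[0,0,0],"delta_rot":[0,0,0],"grip":1},{"linear":[0,0,0],"delta_rot":[0,0,0],"grip":1},{"linear":[0,0,0],"delta_rot":[0,0,0],"grip":1},{"linear":[0,0,0],"delta_rot":[0,0,0],"grip":1}]' 30
python3 chk.py | egrep 'lug|hub|base'
```

```text
clock: 30.1
tcp_pos: [587.5, -68.9, 36.9]
eef_rot: [0.004, 0.7, 0.714, -0.001]
ft_force: [-6.8, -5.8, 24.2]
gripper_width: 0.3
grasp_force: 12.5
base far left px shift (0.0, 0.0) 0.99
base near left px shift (0.26666666666666666, 0.26666666666666666) 0.91
lug px shift (-1.8666666666666667, 0.0) 0.96
lid hub px shift (-4.25, -0.5) 0.94
S lid hub px shift (-4.75, 0.0) 0.94
```

```bash
python3 -c "
from bench import workorder
print(workorder.hand_in())"
```

```text
the job is handed in; nothing more can be done
None
```

I handed the job in with the jack's saddle within about 1 mm of the pad centre, three strokes pumped and the handle held down at its stop; camera measurements put the lug-side feet about 10 mm clear, and no verdict was returned.

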